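# Copy a stretcher corner to the cutting guide with a bevel

### The job

Copy the odd corner of the two joined stretcher bars to the cutting guide with the bevel. Press the bevel home into the inner corner, its stock flush along bar A and its blade flush along bar B, then push its brass locking slide forward until it bears firmly on the blade; next press the locked bevel home into the guide, stock flush along the rail and nose against the end stop, so that its blade pushes the swivel fence round to the same angle. Work gently, without forcing the bevel hard against wood or fence, leave the jar, pot and tape alone, and leave the bevel lying home in the guide.

Things in the scene. Friction and masses are not known exactly. Their poses are not given: they have to be found in the camera images.
- bevel: the bevel, lying flat, loose, about 0.33 kg. Origin: underside, on the pivot axis; +x forward from tail to nose, +z up. Dark wooden stock 25 mm wide (y -12.5 to 12.5), 42 mm tall, x = -135 (tail) to -16 mm; grip it from above across its width at x = -65 to -120 (the slide beside it is only 21 mm tall). In front the round pivot, radius 12.5, 37 mm tall: its front is the nose
- blade: the bevel's steel blade. Origin: on the pivot axis, at bench height; x runs along the blade to its tip (110 mm), y is the outward normal of its outer edge (at +12.5 mm; inner edge -12.5); 5 to 13 mm above the bench. It leaves the pivot to the bevel's right (-y). Its x starts 1.52 to 1.68 rad from the bevel's -x, wider than the corner; it turns under 0.05 N m, so bar B turns it by contact
- lock: brass locking slide on the bevel's right, running along the stock's x; stiff (6 N), stays where left. Origin, at bench height: axis of its round nose (radius 6 mm), 32 mm right of the pivot axis. Behind it a block, x = -8 to -30 mm, 36 mm wide, 3 to 21 mm tall: push its flat rear face forward. Starts 56 to 68 mm behind the pivot; its nose on the blade's inner edge stops the blade closing
- bar_a: fixed wooden stretcher bar A of the model corner, 18 mm tall, 32 mm wide. Origin: the inner corner point, at bench height. Its inner face is the plane x = 0; the bar lies at x < 0, y = -160 to +30 mm. The bevel goes on the +x side, nose towards +y
- bar_b: fixed wooden stretcher bar B, joined to A at an odd angle, 19.5 mm tall, 32 mm wide. Origin: the same corner point; x runs along the bar away from the corner (160 mm); inner face is the plane y = 0, the bar at y > 0. The inner angle between A's -y and B's +x is 1.05 to 1.40 rad. With the bevel home, its pivot axis is 12.5 mm from both inner faces
- guide: fixed plywood cutting guide, 18 mm tall, always parallel to bar A (same axes). Rail face: plane x = 0, rail at x < 0 (32 mm wide), y = -120 to +50 mm. End stop face: plane y = +12.5 mm, x from 0 to 30 mm. The fence's pivot axis is at (12.5, 0) mm; with the bevel home, nose to +y, the bevel's pivot axis lies there too
- fence (a joint): angle (rad) of the swivel fence: 0 = folded back along the rail towards -y, 1.57 = square to the rail. Starts 0.75 to 0.87, always narrower than the corner. Aluminium bar 130 mm long and 20 mm tall; its stiff pivot (about 0.12 N m) stays where left
- fence_face (a point): point on the fence's working face, 65 mm from the fence's pivot, 10 mm above the bench; x runs along the fence to its free end, y points away from the bevel. The face runs 12.5 mm beyond the pivot axis, so a blade of a home bevel lies flush on it
- paint_jar: jar of paint, 68 mm across, 85 mm tall, origin at its foot: to be left alone
- brush_pot: white pot with brushes, 72 mm across, pot 90 mm tall, brushes 175 mm, origin at its foot: to be left alone
- tape_roll: roll of paper tape, 90 mm across, 25 mm tall, origin at its foot: to be left alone
Mind the look-alikes: they are no part of the job. Leave any turquoise look-alike of the bar_b alone. Of the things that look like the guide, the smaller one is meant.

How it is judged:
By the outcome, as a careful person would: the job done as asked, in the order asked, and still so for the second after the job is handed in, with the robot touching nothing.
It also fails if it takes over 72 s, if anything falls off the work surface, if the arm or the gripper's body presses on something with over 40 N, if the wrist force passes 120 N, or if a joint passes its speed limit or range.

### The arm

A 7-joint arm with a two-finger parallel gripper is mounted at the origin on the work surface. World frame = base frame: x ahead of the robot, y to its left, z up, the work surface at z = 0. Lengths are in m, angles in degrees, forces in N, time in s.
With the tool pointing down it reaches from about 0.4 to 0.875 m from the base axis. Payload 6.5 kg.
Tool frame: the origin (TCP) lies midway between the tips of the shut fingers; the grasp point (between the pads) lies 19 mm behind it; z points along the fingers, y is the line along which they close (so a half turn about z gives the same grasp; the last joint's range is limited). The gripper opens to 88 mm and grips with 3 to 60 N. Pads are 18 mm wide; open, the fingers measure 123 mm over their backs; the gripper's body (75 mm by 187 mm) begins 45 mm behind the grasp point.
Start: joints at [62.384, 30.733, -0.252, 88.115, 0.149, 61.152, -4.079], TCP at [0.263, -0.595, 0.239] pointing down, gripper open.
Joint ranges: [-154.64, 154.64], [-21.42, 123.67], [-72.66, 72.17], [13.99, 137.28], [-74.86, 254.86], [10.95, 109.41], [-158.01, 158.01]. Speed limits (degrees/s): [136.94, 136.94, 180, 180, 180, 180, 180].

### API

Orientations are given as a 3x3 rotation matrix whose columns are the frame's x, y, z axes.
In Python, from workcell import observe, read_camera, get_calibration, hand_in gives the robot as it stands.
- The arm moves only by the tool apply_moves, never from a script. Its arguments are lists of equal length, an entry for each row: "rotation": the turn, a rotation vector about the tool's x, y, z in units of 180 degrees (1.0 is 180 degrees), a list of three; "xyz": the shift along the tool's x, y, z in units of 80 mm (1.0 is 80 mm), a list of three; "gripper": the opening, from 0 (shut) to 1 (fully open). A call has 1 to 5 rows; each row shifts and turns the commanded pose from where the row before left it, along the tool's axes as they then stand; what a row does not reach is not made up. A row lasts 1/12 s, in which the tool goes at most 41.7 mm and 7.16 degrees, less where a joint would pass 70% of its speed; a pose out of reach is approached as far as the arm can. A call with a number of a shift or a turn outside -1 to 1 is refused whole. A call with a gripper value outside its range is refused whole. The fingers move at their own pace and stop on an object; the grip force is fixed at half the most. Time passes only in rows, so rows that do not move let the fingers close. It gives the time, the measured TCP pose, the force, the opening and the grip force at its end, in the units of the state.
- observe(): the state, without advancing time (a new reading comes with each control period).
- read_camera(name): name is "scene" or "side" or "wrist"; returns the picture (384x512x3 uint8, blue, green, red); there is no depth.
- get_calibration(name): a dict with "camera_matrix" (3x3 intrinsics, pixels), "distortion" ([k1, k2, p1, p2, k3] as OpenCV has them; the pictures are not rectified), "camera_from_world" (4x4, takes a point from world to camera coordinates). Camera axes: x right, y down, z forward; pixel columns grow to the right and rows downward; lengths in m; the calibration is good to about 2 mm. A picture is of the moment at which its call begins: read the wrist's pose just before it. get_calibration takes no time and is no camera call; for the wrist camera it gives the pose at the moment of the call.
- hand_in(): hands the job in; it is judged then, once.
The state is a dict: "t": time; "qpos": joint angles; "joint_velocities": joint speeds; "joint_torque": joint torques, N m; "ee_pos": TCP position; "orientation": TCP orientation; "wrist_force": force on the tool from outside, world axes, zero at the start; "ft_torque": the same for the moment, N m; "opening": finger opening in m; "grip_force": force on a finger pad.
Only numpy, scipy, OpenCV 4.12 (cv2) and the standard library are available. Lean on these libraries where they do the work, as an engineer would, in place of code of your own. Each camera call takes 0.05 s, during which the arm holds its last target. There are 200 camera calls.

## Working session

There is one attempt and no reset: what is moved stays moved. The work goes in short steps, Python scripts to look and compute and a tool call to move; the robot and the scene stay as the last step left them, time stands still between calls to the robot, and variables do not carry over. Pictures are saved under pics/ and viewed, at most 10 in all, crops included, and the job is handed in when it is done.

Besides the shell and the picture viewer there is one more tool, called after "Call:" as name(argument=value, ...) on one line, values as JSON. apply_moves: Moves the arm, as the interface text tells. Its arguments: {"type":"object","properties":{"rotation":{"type":"array"},"xyz":{"type":"array"},"gripper":{"type":"array"}},"required":["rotation","xyz","gripper"]}

```bash
mkdir -p pics; ls; python3 - <<'E'
from workcell import *
import cv2,numpy as np
s=observe();print(s)
for n in("scene","side"):
    cv2.imwrite(f"pics/{n}0.png",cv2.resize(read_camera(n),(800,600),interpolation=cv2.INTER_CUBIC))
    c=get_calibration(n);print(np.round(np.array(c["camera_from_world"]),3))
E
```

```text
pics
{'t': 0.0, 'qpos': array([62.38286057, 30.77619141, -0.25484993, 88.16753081,  0.15048014,
       61.15249102, -4.08070519]), 'joint_velocities': array([ 0.01215538, -0.08518002, -0.11209844, -0.00622067, -0.02237447,
       -0.0125845 , -0.02945796]), 'joint_torque': array([-1.60468167e-04, -5.70987904e+01,  9.90894064e-01, -2.51607567e+01,
       -5.62077085e-02,  1.77952956e-02,  1.47078840e-04]), 'ee_pos': array([ 0.26230106, -0.59408059,  0.23787532]), 'orientation': array([[ 9.14760756e-01,  4.03995191e-01, -8.03064340e-04],
       [ 4.03995964e-01, -9.14759588e-01,  1.46834728e-03],
       [-1.41405566e-04, -1.66762122e-03, -9.99998600e-01]]), 'wrist_force': array([-0.29461644,  0.84578316,  0.1299653 ]), 'ft_torque': array([ 0.00960087, -0.0402661 ,  0.00252066]), 'grip_force': 0.0, 'opening': 0.08791533549995265}
[[ 0.298  0.954 -0.016 -0.232]
 [ 0.71  -0.233 -0.664 -0.349]
 [-0.638  0.187 -0.747  1.671]
 [ 0.     0.     0.     1.   ]]
[[-0.99  -0.14   0.     0.552]
 [-0.088  0.62  -0.78   0.056]
 [ 0.109 -0.772 -0.626  1.23 ]
 [ 0.     0.     0.     1.   ]]
```

View pics/scene0.png

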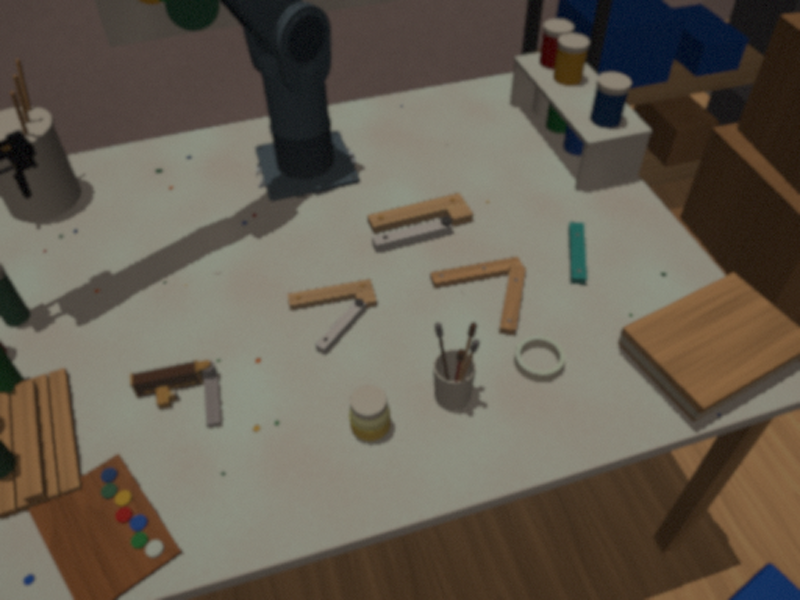

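View pics/side0.png

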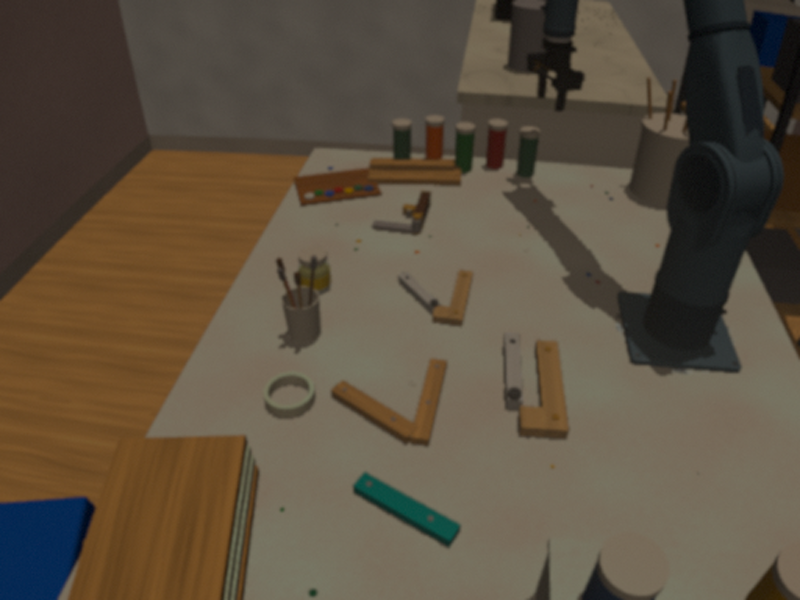

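Scene view: the bevel is at (170,378), with its nose at (208,368), its blade to (213,420) and its slide at (163,396). The small guide is at (290..375,293), fence tip (322,348). The model corner is at about (515,275), the turquoise bar at (578,250), the larger guide at (420,215), and the jar, pot and tape below.

```bash
cat > h.py <<'E'
from workcell import *
import cv2,numpy as np
np.set_printoptions(precision=4,suppress=True)
def p2w(px,z,c):
    K=np.array(c["camera_matrix"]);d=np.array(c["distortion"],float)
    T=np.array(c["camera_from_world"]);R,t=T[:3,:3],T[:3,3]
    z=np.broadcast_to(np.asarray(z,float),(len(px),))
    u=cv2.undistortPoints(np.array(px,float).reshape(-1,1,2),K,d).reshape(-1,2)
    r=np.c_[u,np.ones(len(u))]@R; o=-R.T@t
    return o+r*((z-o[2])/r[:,2])[:,None]
def w2p(P,c):
    T=np.array(c["camera_from_world"]);rv=cv2.Rodrigues(T[:3,:3])[0]
    return cv2.projectPoints(np.array(P,float).reshape(-1,1,3),rv,T[:3,3],np.array(c["camera_matrix"],float),np.array(c["distortion"],float))[0].reshape(-1,2)
def moves(P,yaw=None):
    "tool-frame shift (units) from measured pose to world TCP P"
    s=observe();R=s["orientation"]
    print("shift units",R.T@(np.array(P)-s["ee_pos"])/0.08)
def snap(n,f,size=(800,600)):
    c=get_calibration(n);im=read_camera(n);np.save(f"pics/{f}.npy",im)
    import pickle;pickle.dump(c,open(f"pics/{f}.pkl","wb"))
    cv2.imwrite(f"pics/{f}.png",cv2.resize(im,size,interpolation=cv2.INTER_CUBIC));return im,c
E
python3 - <<'E'
from h import *
c=get_calibration("scene")
px=np.array([[208,367],[133,380],[213,420],[163,396],[375,290],[290,303],[322,348],[365,303],[515,275],[432,283],[505,330],[372,428],[454,400],[540,360]])/1.5625
print(p2w(px,[.037,.03,.01,.02,.018,.018,.02,.02,.018,.018,.02,0,0,0],c))
w=get_calibration("wrist");s=observe()
R=s["orientation"];T=np.array(w["camera_from_world"]);o=-T[:3,:3].T@T[:3,3]
print("cam in tool",R.T@(o-s["ee_pos"]),"\n",T[:3,:3]@R,w["camera_matrix"],w["distortion"])
E
```

```text
[[ 0.5764 -0.297   0.037 ]
 [ 0.5582 -0.4309  0.03  ]
 [ 0.672  -0.306   0.01  ]
 [ 0.6021 -0.3837  0.02  ]
 [ 0.4711  0.043   0.018 ]
 [ 0.4524 -0.1254  0.018 ]
 [ 0.5836 -0.0909  0.02  ]
 [ 0.5003  0.0145  0.02  ]
 [ 0.5196  0.324   0.018 ]
 [ 0.4883  0.157   0.018 ]
 [ 0.6485  0.2467  0.02  ]
 [ 0.765  -0.0471  0.    ]
 [ 0.7543  0.1064  0.    ]
 [ 0.7206  0.2883  0.    ]]
cam in tool [ 0.082   0.0003 -0.1462] 
 [[ 0.0009  1.      0.0015]
 [-0.9488  0.0013 -0.3159]
 [-0.3159 -0.0012  0.9488]] [[268.7509   0.     256.7472]
 [  0.     268.7509 197.2853]
 [  0.       0.       1.    ]] [-0.0354  0.      0.      0.      0.    ]
```

Call:
apply_moves(rotation=[[0,0,0],[0,0,0],[0,0,0],[0,0,0],[0,0,0]], xyz=[[0.455,-0.092,0.048],[0.455,-0.092,0.048],[0.455,-0.092,0.048],[0.455,-0.092,0.048],[0.455,-0.092,0.048]], gripper=[1,1,1,1,1])

```text
t: 0.52
ee_pos: [0.4152, -0.486, 0.219]
orientation: [[0.915, 0.404, -0.0], [0.404, -0.915, 0.001], [-0.0, -0.001, -1.0]]
wrist_force: [0.3, -0.4, -0.3]
opening: 0.0882
grip_force: 0.0
```

Call:
apply_moves(rotation=[[0,0,0],[0,0,0],[0,0,0],[0,0,0],[0,0,0]], xyz=[[0.455,-0.092,0.048],[0.455,-0.092,0.048],[0.455,-0.092,0.048],[0.455,-0.092,0.048],[0.455,-0.092,0.048]], gripper=[1,1,1,1,1])

```text
t: 0.93
ee_pos: [0.5668, -0.3788, 0.1997]
orientation: [[0.915, 0.404, -0.001], [0.404, -0.915, 0.0], [-0.001, -0.001, -1.0]]
wrist_force: [0.7, -0.3, -0.3]
opening: 0.0881
grip_force: 0.0
```

Call:
apply_moves(rotation=[[0,0,-0.036],[0,0,-0.036],[0,0,-0.036],[0,0,-0.036],[0,0,-0.036]], xyz=[[0,0,0],[0,0,0],[0,0,0],[0,0,0],[0,0,0]], gripper=[1,1,1,1,1])

```text
t: 1.35
ee_pos: [0.5655, -0.38, 0.1997]
orientation: [[0.551, 0.834, -0.001], [0.834, -0.551, 0.0], [-0.0, -0.001, -1.0]]
wrist_force: [0.4, -0.4, -0.1]
opening: 0.0879
grip_force: 0.0
```

Call:
apply_moves(rotation=[[0,0,-0.036],[0,0,-0.036],[0,0,-0.036],[0,0,-0.036],[0,0,0]], xyz=[[0,0,0],[0,0,0],[0,0,0],[0,0,0],[0,0,0]], gripper=[1,1,1,1,1])

```text
t: 1.77
ee_pos: [0.5653, -0.3802, 0.1997]
orientation: [[0.133, 0.991, -0.001], [0.991, -0.133, 0.001], [0.001, -0.001, -1.0]]
wrist_force: [-0.2, -0.3, -0.2]
opening: 0.0884
grip_force: 0.0
```

```bash
python3 - <<'E'
from h import *
s=observe();print(s["t"],s["qpos"],s["ee_pos"],s["orientation"],s["wrist_force"])
snap("wrist","w1")
E
```

```text
1.7667 [ 41.141   37.2113 -16.992   83.9182  11.6753  60.6769  14.0305] [ 0.5653 -0.3802  0.1997] [[ 0.133   0.9911 -0.0009]
 [ 0.9911 -0.133   0.0008]
 [ 0.0007 -0.001  -1.    ]] [-0.1605 -0.2833 -0.1701]
```

View pics/w1.png

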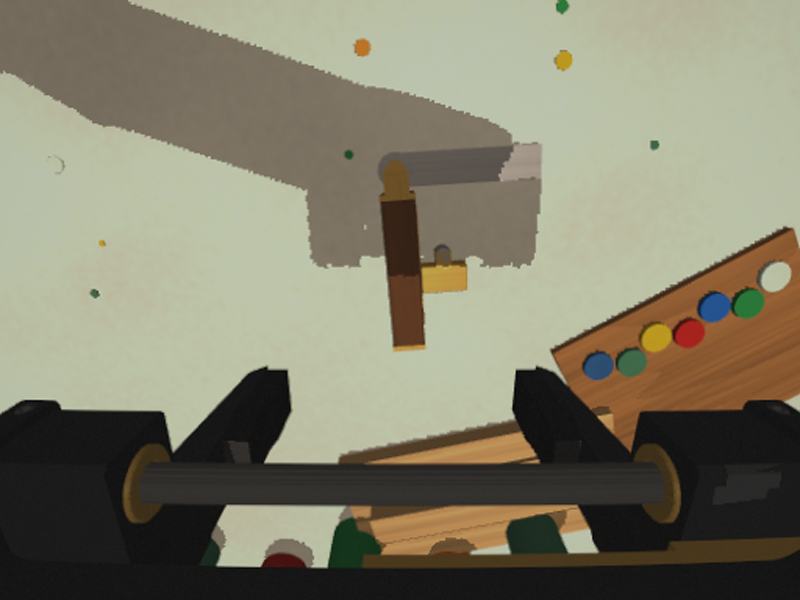

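The wrist view shows the stock top with corners (380,200), (416,199), (425,347), (393,349). The blade's outer edge runs (420,151)→(541,144), its inner edge (420,186)→(541,178). The slide block is at (422..467, 262..293), with its nose at (443,246).

```bash
python3 - <<'E'
from h import *
import pickle
c=pickle.load(open("pics/w1.pkl","rb"))
S=512/800
q=lambda px,z:p2w(np.array(px)*S,z,c)[:,:2]
st=q([[380,200],[416,199],[425,347],[393,349]],.042)
print(st, [np.linalg.norm(st[i]-st[(i+1)%4]) for i in range(4)])
d=(st[0]+st[1]-st[2]-st[3]);d/=np.linalg.norm(d);n=np.array([d[1],-d[0]]) # right
tail=(st[2]+st[3])/2; front=(st[0]+st[1])/2
piv=(tail+front)/2+d*.0755
print("yaw",np.degrees(np.arctan2(d[1],d[0])),"pivot",piv,"tailx",(tail-piv)@d)
b=q([[420,151],[541,144],[420,186],[541,178]],.013)
e=b[1]-b[0]+b[3]-b[2];e/=np.linalg.norm(e)
print("blade angle from -x",np.arccos(-e@d), "outer",np.c_[(b-piv)@d,(b-piv)@n])
L=q([[422,293],[467,290],[467,262]],.021);print("block",np.c_[(L-piv)@d,(L-piv)@n])
for g in(-.075,-.085): print("grip",g,piv+d*g); moves([*(piv+d*g),.026])
E
```

```text
[[ 0.5583 -0.3172]
 [ 0.5835 -0.3199]
 [ 0.5768 -0.433 ]
 [ 0.5516 -0.4314]] [np.float64(0.02534513855522247), np.float64(0.11335015098425662), np.float64(0.025239850153396495), np.float64(0.11440139694733971)]
yaw 86.63050833149546 pivot [ 0.572 -0.3  ] tailx -0.13243788364403422
blade angle from -x 1.5607081822862596 outer [[ 0.0136  0.0187]
 [ 0.0123  0.109 ]
 [-0.0117  0.0171]
 [-0.0122  0.1095]]
block [[-0.0944  0.0134]
 [-0.0945  0.0497]
 [-0.0716  0.0502]]
grip -0.075 [ 0.5675 -0.3749]
shift units [0.0684 0.0192 2.1719]
grip -0.085 [ 0.567  -0.3848]
shift units [-0.0562  0.0293  2.1718]
```

Call:
apply_moves(rotation=[[0,0,0],[0,0,0],[0,0,0],[0,0,0]], xyz=[[0.457,-0.117,0],[0.457,-0.117,0],[0.457,-0.117,0],[0.457,-0.117,0]], gripper=[1,1,1,1])

```text
t: 2.15
ee_pos: [0.5481, -0.2287, 0.2001]
orientation: [[0.141, 0.99, -0.0], [0.99, -0.141, 0.0], [0.0, -0.0, -1.0]]
wrist_force: [0.5, 0.5, 0.4]
opening: 0.0878
grip_force: 0.0
```

Call:
apply_moves(rotation=[[0,0,0],[0,0,0],[0,0,0],[0,0,0],[0,0,0]], xyz=[[0.457,-0.117,0],[0.457,-0.117,0],[0.457,-0.117,0],[0.457,-0.117,0],[0,0,0]], gripper=[1,1,1,1,1])

```text
t: 2.57
ee_pos: [0.5309, -0.0711, 0.2006]
orientation: [[0.13, 0.991, -0.0], [0.991, -0.13, 0.004], [0.004, -0.001, -1.0]]
wrist_force: [0.2, 0.8, -0.2]
opening: 0.0882
grip_force: 0.0
```

```bash
python3 - <<'E'
from h import *
s=observe();print(s["t"],s["qpos"],s["ee_pos"],s["orientation"])
snap("wrist","w2")
moves([.56,.25,.2])
E
```

```text
2.5667 [ 20.5687  24.075  -22.2641 106.5093  11.0621  51.5606 -14.3345] [ 0.5309 -0.0711  0.2006] [[ 0.1301  0.9915 -0.0002]
 [ 0.9915 -0.1301  0.0043]
 [ 0.0043 -0.0007 -1.    ]]
shift units [ 4.0794 -0.1855  0.0145]
```

View pics/w2.png

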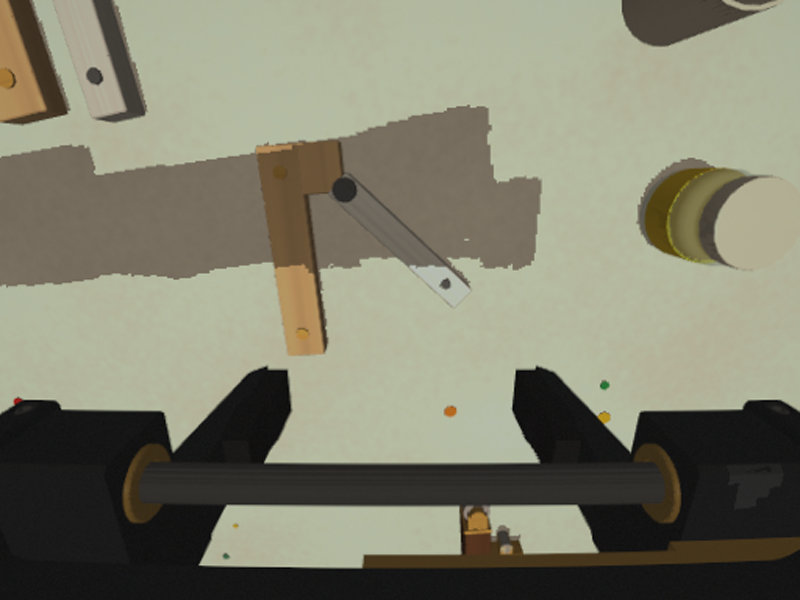

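The wrist view of the small guide shows the rail top corners at (257,148), (290,355), (326,351), with the inner rail/stop corner at (303,194). The stop's far corner is (341,141)/(344,172), the fence tip (455,306)/(471,291), and the jar at (690,215).

Call:
apply_moves(rotation=[[0,0,0],[0,0,0],[0,0,0],[0,0,0],[0,0,0]], xyz=[[0.45,-0.02,0],[0.45,-0.02,0],[0.45,-0.02,0],[0.45,-0.02,0],[0.45,-0.02,0]], gripper=[1,1,1,1,1])

```text
t: 3.03
ee_pos: [0.5488, 0.0991, 0.2002]
orientation: [[0.142, 0.99, 0.0], [0.99, -0.142, -0.001], [-0.001, 0.0, -1.0]]
wrist_force: [0.6, -0.3, -1.1]
opening: 0.0882
grip_force: 0.0
```

Call:
apply_moves(rotation=[[0,0,0],[0,0,0],[0,0,0],[0,0,0],[0,0,0]], xyz=[[0.45,-0.02,0],[0.45,-0.02,0],[0.45,-0.02,0],[0.45,-0.02,0],[0,0,0]], gripper=[1,1,1,1,1])

```text
t: 3.45
ee_pos: [0.5609, 0.2507, 0.2006]
orientation: [[0.132, 0.991, 0.0], [0.991, -0.132, 0.006], [0.006, -0.0, -1.0]]
wrist_force: [-0.9, -0.0, 0.8]
opening: 0.0881
grip_force: 0.0
```

```bash
python3 - <<'E'
from h import *
s=observe();print(s["t"],s["qpos"],s["ee_pos"],s["orientation"])
snap("wrist","w3")
E
```

```text
3.45 [-10.3859  31.7925 -24.8375  94.7781  15.0441  56.5956 -47.8279] [0.5609 0.2507 0.2006] [[ 0.1321  0.9912  0.0003]
 [ 0.9912 -0.1321  0.0057]
 [ 0.0057 -0.0005 -1.    ]]
```

View pics/w3.png

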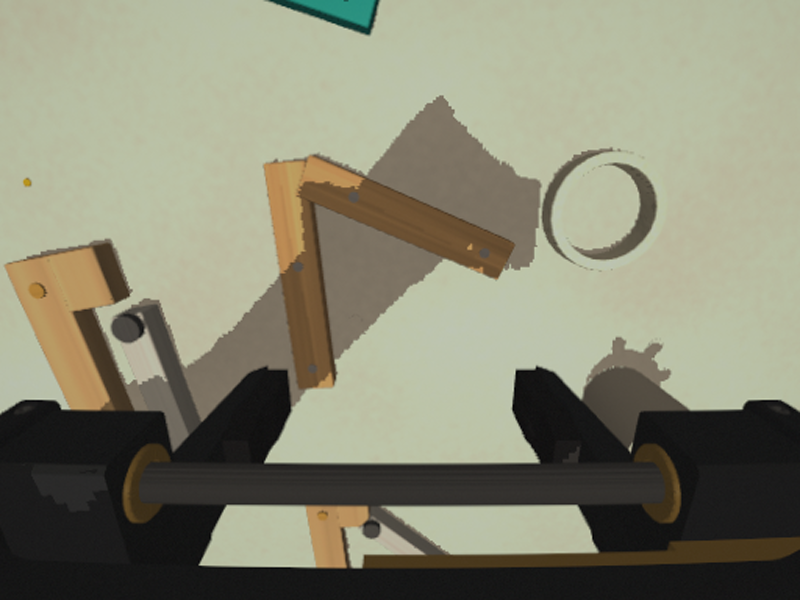

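```bash
python3 - <<'E'
from h import *
a=np.load("pics/w3.npy")[95:255,165:335]; cv2.imwrite("pics/c3.png",cv2.resize(cv2.convertScaleAbs(a,alpha=1.5),(595,560),interpolation=cv2.INTER_CUBIC))
b=np.load("pics/w2.npy")[85:235,155:310]; cv2.imwrite("pics/c2.png",cv2.resize(cv2.convertScaleAbs(b,alpha=1.5),(620,600),interpolation=cv2.INTER_CUBIC))
E
```

```text
(no output)
```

View pics/c3.png

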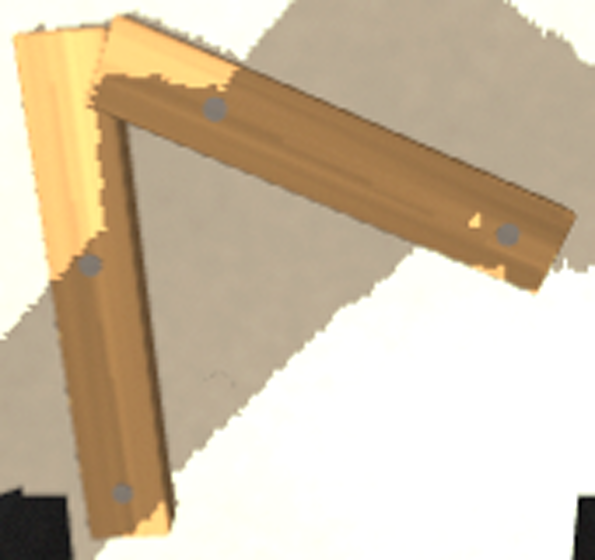

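View pics/c2.png

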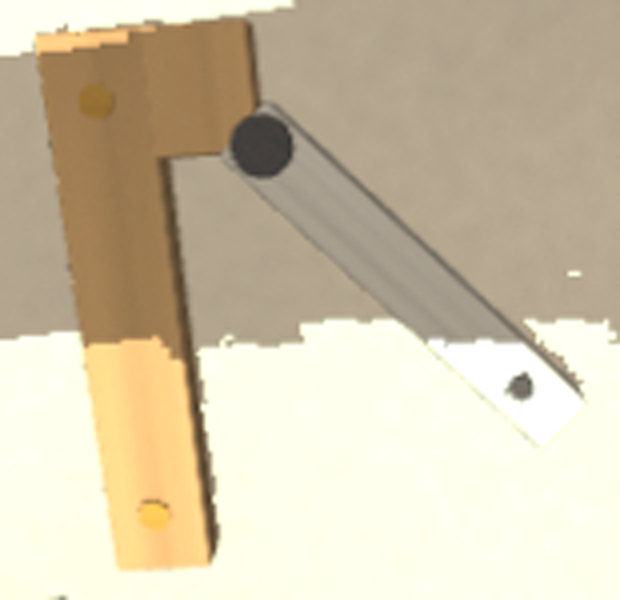

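The crops give these edges:
- **Corner (c3):** A's inner top edge (128,200)→(164,500), B's inner top edge (125,118)→(535,291).
- **Guide (c2):** rail edge (164,165)→(208,550), stop edge (163,156)→(225,152), fence working edge (232,162)→(540,445).

```bash
python3 - <<'E'
from h import *
import pickle
c3=pickle.load(open("pics/w3.pkl","rb"));c2=pickle.load(open("pics/w2.pkl","rb"))
q3=lambda p,z:p2w(np.array(p)/3.5+[165,95],z,c3)[:,:2]
q2=lambda p,z:p2w(np.array(p)/4+[155,85],z,c2)[:,:2]
def u(a):return a/np.linalg.norm(a)
def rep(name,A,P,d):print(name,P,"yaw",np.degrees(np.arctan2(d[1],d[0])))
A=q3([[128,200],[164,500]],.018);Ao=q3([[30,133],[87,505]],.018);B=q3([[125,118],[535,291]],.0195)
dA=u(A[0]-A[1]);dAo=u(Ao[0]-Ao[1]);dB=u(B[1]-B[0])
G=q2([[164,165],[208,550]],.018);Go=q2([[45,100],[118,568]],.018);E=q2([[163,156],[225,152]],.018);F=q2([[232,162],[540,445]],.02)
dG=u(G[0]-G[1]);dGo=u(Go[0]-Go[1]);dE=u(E[1]-E[0]);dF=u(F[1]-F[0])
for n,d in zip(["A","Ao","B","G","Go","E+90","F"],[dA,dAo,dB,dG,dGo,np.array([-dE[1],dE[0]]),dF]):print(n,np.degrees(np.arctan2(d[1],d[0])))
yaw=np.mean([np.degrees(np.arctan2(d[1],d[0])) for d in (dA,dAo,dG,dGo)])
ya=np.radians(yaw);y=np.array([np.cos(ya),np.sin(ya)]);x=np.array([y[1],-y[0]])
print("widths",(A.mean(0)-Ao.mean(0))@x,(G.mean(0)-Go.mean(0))@x)
nB=np.array([-dB[1],dB[0]]);nB*=np.sign(nB@y)
# corner intersection
C=np.linalg.solve(np.array([x,nB]),[A.mean(0)@x,B.mean(0)@nB])
piv=np.linalg.solve(np.array([x,nB]),[A.mean(0)@x+.0125,B.mean(0)@nB-.0125])
print("yaw",yaw,"corner",C,"home pivot",piv,"angle",np.arccos(-y@dB), "home tool grip(-85)",piv-.085*y)
gp=np.linalg.solve(np.array([x,y]),[G.mean(0)@x+.0125,E.mean(0)@y-.0125])
print("guide pivot",gp,"fence ang",np.arccos(-y@dF),"grip",gp-.085*y)
nF=np.array([-dF[1],dF[0]]);print("fence face offs",(F.mean(0)-gp)@nF)
moves([.567,-.385,.2])
E
```

```text
A 85.72774667539426
Ao 86.03934030058369
B -30.387870491195248
G 85.38230161366026
Go 86.12262088545316
E+90 85.91817257705264
F -50.40750362034324
widths 0.030605509556383848 0.03187189655452408
yaw 85.81800236877284 corner [0.4998 0.3208] home pivot [0.5108 0.2998] angle 1.1134175620294307 home tool grip(-85) [0.5046 0.2151]
guide pivot [ 0.4781 -0.0102] fence ang 0.7640090488844632 grip [ 0.4719 -0.095 ]
fence face offs 0.012893722374114975
shift units [-7.8126  1.1315 -0.0168]
```

Call:
apply_moves(rotation=[[0,0,-0.0233],[0,0,0],[0,0,0],[0,0,0],[0,0,0]], xyz=[[0,0,0],[-0.46,0.03,0],[-0.46,0.03,0],[-0.46,0.03,0],[-0.46,0.03,0]], gripper=[1,1,1,1,1])

```text
t: 3.92
ee_pos: [0.5618, 0.0906, 0.2]
orientation: [[0.069, 0.998, -0.0], [0.998, -0.069, -0.002], [-0.002, -0.0, -1.0]]
wrist_force: [1.3, 0.3, 0.5]
opening: 0.0879
grip_force: 0.0
```

Call:
apply_moves(rotation=[[0,0,0],[0,0,0],[0,0,0],[0,0,0],[0,0,0]], xyz=[[-0.46,0.03,0],[-0.46,0.03,0],[-0.46,0.03,0],[-0.46,0.03,0],[-0.46,0.03,0]], gripper=[1,1,1,1,1])

```text
t: 4.33
ee_pos: [0.561, -0.094, 0.2002]
orientation: [[0.07, 0.998, -0.001], [0.998, -0.07, -0.001], [-0.001, -0.0, -1.0]]
wrist_force: [0.3, -0.1, -0.5]
opening: 0.0878
grip_force: 0.0
```

Call:
apply_moves(rotation=[[0,0,0],[0,0,0],[0,0,0],[0,0,0],[0,0,0]], xyz=[[-0.46,0.03,0],[-0.46,0.03,0],[-0.46,0.03,0],[-0.46,0.03,0],[-0.46,0.03,0]], gripper=[1,1,1,1,1])

```text
t: 4.75
ee_pos: [0.5603, -0.2783, 0.2002]
orientation: [[0.069, 0.998, -0.001], [0.998, -0.069, -0.001], [-0.001, -0.001, -1.0]]
wrist_force: [0.4, 0.6, 0.5]
opening: 0.0879
grip_force: 0.0
```

Call:
apply_moves(rotation=[[0,0,0],[0,0,0],[0,0,0],[0,0,0],[0,0,0]], xyz=[[-0.46,0.03,0],[-0.46,0.03,0],[-0.46,0.03,0],[0,0,0],[0,0,0]], gripper=[1,1,1,1,1])

```text
t: 5.17
ee_pos: [0.5592, -0.3896, 0.1995]
orientation: [[0.073, 0.997, -0.002], [0.997, -0.073, -0.002], [-0.002, -0.002, -1.0]]
wrist_force: [-0.4, 1.0, 0.7]
opening: 0.0882
grip_force: 0.0
```

```bash
python3 - <<'E'
from h import *
s=observe();print(s["t"],s["ee_pos"],s["orientation"]);moves([.567,-.385,.026])
E
```

```text
5.1667 [ 0.5592 -0.3896  0.1995] [[ 0.0732  0.9973 -0.0021]
 [ 0.9973 -0.0732 -0.0018]
 [-0.002  -0.002  -1.    ]]
shift units [0.069  0.0972 2.1682]
```

Call:
apply_moves(rotation=[[0,0,0],[0,0,0],[0,0,0],[0,0,0],[0,0,0]], xyz=[[0.069,0.097,0.4],[0,0,0.5],[0,0,0.5],[0,0,0.5],[0,0,0.25]], gripper=[1,1,1,1,1])

```text
t: 5.58
ee_pos: [0.567, -0.3773, 0.0233]
orientation: [[0.065, 0.998, -0.006], [0.998, -0.065, 0.003], [0.003, -0.006, -1.0]]
wrist_force: [-0.8, 0.2, -0.4]
opening: 0.0879
grip_force: 0.0
```

Call:
apply_moves(rotation=[[0,0,0],[0,0,0],[0,0,0],[0,0,0],[0,0,0]], xyz=[[0,0,0],[0,0,0],[0,0,0],[0,0,0],[0,0,0]], gripper=[1,0.6,0.2,0.2,0.2])

```text
t: 6.0
ee_pos: [0.5716, -0.38, 0.0306]
orientation: [[0.064, 0.998, 0.003], [0.998, -0.064, -0.002], [-0.002, 0.003, -1.0]]
wrist_force: [0.4, -0.3, -0.1]
opening: 0.0635
grip_force: 0.0
```

Call:
apply_moves(rotation=[[0,0,0],[0,0,0],[0,0,0],[0,0,0],[0,0,0]], xyz=[[0,0,0],[0,0,0],[0,0,0],[0,0,0],[0,0,0]], gripper=[0.2,0.2,0.2,0.2,0.2])

```text
t: 6.42
ee_pos: [0.5703, -0.3793, 0.0283]
orientation: [[0.064, 0.998, -0.0], [0.998, -0.064, 0.0], [-0.0, -0.0, -1.0]]
wrist_force: [0.0, 0.1, 0.4]
opening: 0.0302
grip_force: 0.0
```

Call:
apply_moves(rotation=[[0,0,0],[0,0,0],[0,0,0],[0,0,0],[0,0,0]], xyz=[[0,0,0],[0,0,0],[0,0,0],[0,0,0],[0,0,0]], gripper=[0.2,0.2,0.2,0.2,0.2])

```text
t: 6.83
ee_pos: [0.5702, -0.3793, 0.0282]
orientation: [[0.064, 0.998, -0.0], [0.998, -0.064, 0.0], [-0.0, -0.0, -1.0]]
wrist_force: [0.2, -0.3, 0.1]
opening: 0.025
grip_force: 29.8
```

```bash
python3 - <<'E'
from h import *
s=observe();print(s["t"],s["ee_pos"],s["orientation"],s["opening"],s["grip_force"],s["wrist_force"]);moves([.511,.10,.13])
E
```

```text
6.8333 [ 0.5702 -0.3793  0.0282] [[ 0.0639  0.998  -0.0004]
 [ 0.998  -0.0639  0.    ]
 [-0.     -0.0004 -1.    ]] 0.025040606255426406 29.76273626089096 [ 0.2134 -0.3293  0.1103]
shift units [ 5.9318 -1.1224 -1.2718]
```

Call:
apply_moves(rotation=[[0,0,0],[0,0,0],[0,0,0.002],[0,0,0],[0,0,0]], xyz=[[0,0,-0.25],[0,0,-0.45],[0,0,-0.3],[0.2,-0.036,0],[0.4,-0.073,0]], gripper=[0.2,0.2,0.2,0.2,0.2])

```text
t: 7.25
ee_pos: [0.5656, -0.3361, 0.1101]
orientation: [[0.076, 0.997, 0.004], [0.997, -0.076, -0.005], [-0.005, 0.005, -1.0]]
wrist_force: [0.3, -0.2, -2.3]
opening: 0.0249
grip_force: 29.7
```

Call:
apply_moves(rotation=[[0,0,0],[0,0,0],[0,0,0],[0,0,0],[0,0,0]], xyz=[[0.44,-0.08,0],[0.44,-0.08,0],[0.44,-0.08,0],[0.44,-0.08,0],[0.44,-0.08,0]], gripper=[0.2,0.2,0.2,0.2,0.2])

```text
t: 7.67
ee_pos: [0.5451, -0.1511, 0.1081]
orientation: [[0.07, 0.998, 0.0], [0.998, -0.07, 0.0], [0.0, 0.0, -1.0]]
wrist_force: [-0.4, -0.2, -3.3]
opening: 0.0249
grip_force: 29.7
```

Call:
apply_moves(rotation=[[0,0,0],[0,0,0],[0,0,0],[0,0,0],[0,0,0]], xyz=[[0.44,-0.08,0],[0.44,-0.08,0],[0.44,-0.08,0],[0.44,-0.08,0],[0.44,-0.08,0]], gripper=[0.2,0.2,0.2,0.2,0.2])

```text
t: 8.08
ee_pos: [0.5255, 0.0267, 0.1082]
orientation: [[0.07, 0.998, 0.0], [0.998, -0.07, 0.0], [0.0, 0.0, -1.0]]
wrist_force: [0.4, -0.1, -3.1]
opening: 0.0249
grip_force: 29.7
```

Call:
apply_moves(rotation=[[0,0,0],[0,0,0],[0,0,0],[0,0,0],[0,0,0]], xyz=[[0.44,-0.08,0],[0.44,-0.08,0],[0.4,-0.08,0],[0.2,-0.04,0],[0,0,0]], gripper=[0.2,0.2,0.2,0.2,0.2])

```text
t: 8.5
ee_pos: [0.5108, 0.1507, 0.1085]
orientation: [[0.063, 0.998, 0.0], [0.998, -0.063, 0.004], [0.004, -0.0, -1.0]]
wrist_force: [0.4, 0.6, -2.9]
opening: 0.0249
grip_force: 29.7
```

```bash
python3 - <<'E'
from h import *
snap("wrist","w4");s=observe();print(s["t"],s["ee_pos"],s["orientation"],s["opening"],s["grip_force"],s["wrist_force"]);moves([.507,.1623,.0285])
E
```

```text
8.55 [0.5112 0.1475 0.1082] [[ 0.0653  0.9979 -0.0001]
 [ 0.9979 -0.0653  0.0015]
 [ 0.0015 -0.0002 -1.    ]] 0.024531710623294886 29.726402163505554 [ 0.3571 -0.4461 -2.4074]
shift units [ 0.1801 -0.0646  0.9969]
```

View pics/w4.png

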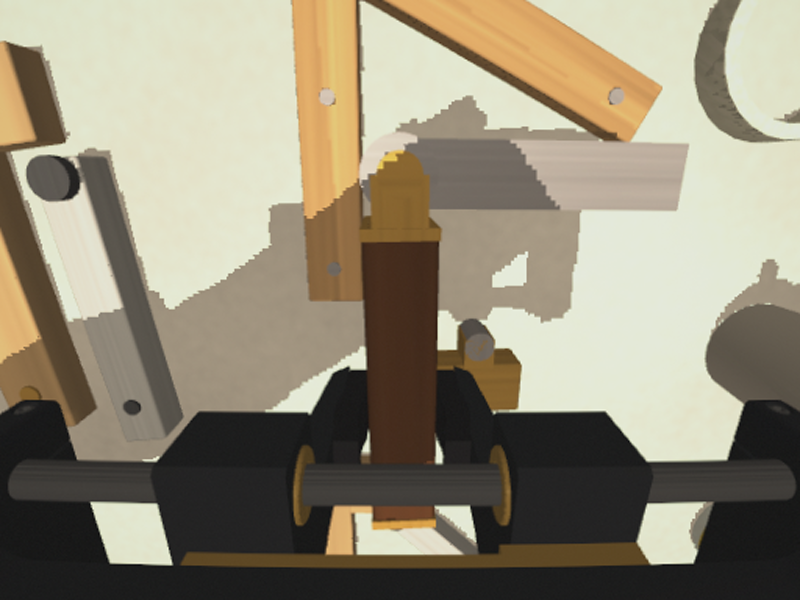

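The wrist view shows the bevel held squarely above the bench. The blade's outer edge is at (400..690, 140), bar B's tip is at (630,140) and bar A is to the left. I'll lower it slightly further back so the blade clears B.

Call:
apply_moves(rotation=[[0,0,0],[0,0,0],[0,0,0],[0,0,0],[0,0,0]], xyz=[[-0.1,-0.06,0.1],[0,0,0.4],[0,0,0.35],[0,0,0.12],[0,0,0]], gripper=[0.2,0.2,0.2,0.2,0.2])

```text
t: 8.97
ee_pos: [0.5042, 0.1341, 0.0284]
orientation: [[0.072, 0.997, -0.006], [0.997, -0.072, -0.003], [-0.003, -0.005, -1.0]]
wrist_force: [0.0, 0.3, -2.5]
opening: 0.0248
grip_force: 30.0
```

Call:
apply_moves(rotation=[[0,0,0],[0,0,0],[0,0,0]], xyz=[[0,0,0.02],[0,0,0],[0,0,0]], gripper=[0.2,0.2,0.2])

```text
t: 9.22
ee_pos: [0.5073, 0.1364, 0.0297]
orientation: [[0.071, 0.997, 0.001], [0.997, -0.071, 0.0], [0.0, 0.001, -1.0]]
wrist_force: [-0.9, 0.1, -3.8]
opening: 0.0249
grip_force: 30.0
```

```bash
python3 - <<'E'
from h import *
s=observe();print(s["t"],s["ee_pos"],s["orientation"],s["wrist_force"]);moves([.505,.2205,.0285])
E
```

```text
9.2167 [0.5073 0.1364 0.0297] [[ 0.071   0.9975  0.0014]
 [ 0.9975 -0.071   0.0002]
 [ 0.0003  0.0013 -1.    ]] [-0.8712  0.0675 -3.8123]
shift units [ 1.0461 -0.1036  0.0158]
```

Call:
apply_moves(rotation=[[0,0,0],[0,0,0],[0,0,0],[0,0,0],[0,0,0]], xyz=[[0.1,-0.013,0.012],[0.15,-0.013,0],[0.15,-0.013,0],[0.15,-0.013,0],[0.1,-0.013,0]], gripper=[0.2,0.2,0.2,0.2,0.2])

```text
t: 9.63
ee_pos: [0.5048, 0.192, 0.0284]
orientation: [[0.068, 0.998, 0.0], [0.998, -0.068, 0.001], [0.001, 0.0, -1.0]]
wrist_force: [0.2, -0.4, -1.3]
opening: 0.0247
grip_force: 30.0
```

Call:
apply_moves(rotation=[[0,0,0],[0,0,0],[0,0,0],[0,0,0],[0,0,0]], xyz=[[0.08,0,0],[0.08,0,0],[0.06,0,0],[0.04,0,0],[0,0,0]], gripper=[0.2,0.2,0.2,0.2,0.2])

```text
t: 10.05
ee_pos: [0.5065, 0.2107, 0.0282]
orientation: [[0.069, 0.998, 0.0], [0.998, -0.069, 0.001], [0.001, 0.0, -1.0]]
wrist_force: [-0.2, 0.6, -3.0]
opening: 0.0248
grip_force: 30.0
```

```bash
python3 - <<'E'
from h import *
s=observe();print(s["t"],s["ee_pos"],s["orientation"],s["wrist_force"]);moves([.505,.2205,.0285])
E
```

```text
10.05 [0.5065 0.2107 0.0282] [[ 0.0694  0.9976  0.0002]
 [ 0.9976 -0.0694  0.0006]
 [ 0.0006  0.0001 -1.    ]] [-0.2139  0.6446 -3.0099]
shift units [ 0.1204 -0.0277 -0.0043]
```

Call:
apply_moves(rotation=[[0,0,0],[0,0,0],[0,0,0]], xyz=[[0.03,-0.01,0],[0.03,-0.01,0],[0,0,0]], gripper=[0.2,0.2,0.2])

```text
t: 10.3
ee_pos: [0.505, 0.2151, 0.0281]
orientation: [[0.07, 0.998, -0.0], [0.998, -0.07, 0.0], [0.0, -0.0, -1.0]]
wrist_force: [-0.4, -0.2, -2.1]
opening: 0.0248
grip_force: 30.0
```

Call:
apply_moves(rotation=[[0,0,0],[0,0,0],[0,0,0]], xyz=[[0,-0.012,0],[0,0,0],[0,0,0]], gripper=[0.2,0.2,0.2])

```text
t: 10.55
ee_pos: [0.5047, 0.2148, 0.0283]
orientation: [[0.07, 0.998, 0.001], [0.998, -0.07, 0.0], [0.0, 0.001, -1.0]]
wrist_force: [0.2, -0.5, -3.3]
opening: 0.0247
grip_force: 30.0
```

Call:
apply_moves(rotation=[[0,0,0],[0,0,0],[0,0,0]], xyz=[[0,-0.012,0],[0,0,0],[0,0,0]], gripper=[0.2,0.2,0.2])

```text
t: 10.8
ee_pos: [0.5045, 0.2148, 0.0284]
orientation: [[0.071, 0.997, 0.002], [0.997, -0.071, 0.0], [0.001, 0.002, -1.0]]
wrist_force: [5.3, -0.0, -3.3]
opening: 0.0247
grip_force: 30.0
```

Call:
apply_moves(rotation=[[0,0,0],[0,0,0],[0,0,0]], xyz=[[0.02,0,0],[0,0,0],[0,0,0]], gripper=[0.2,0.2,0.2])

```text
t: 11.05
ee_pos: [0.5045, 0.2158, 0.0284]
orientation: [[0.071, 0.997, 0.001], [0.997, -0.071, -0.001], [-0.0, 0.001, -1.0]]
wrist_force: [4.2, -2.2, -2.5]
opening: 0.0248
grip_force: 30.0
```

Call:
apply_moves(rotation=[[0,0,0],[0,0,0],[0,0,0]], xyz=[[0.02,0,0],[0,0,0],[0,0,0]], gripper=[0.2,0.2,0.2])

```text
t: 11.3
ee_pos: [0.5046, 0.2171, 0.0284]
orientation: [[0.071, 0.997, 0.001], [0.997, -0.071, -0.001], [-0.001, 0.001, -1.0]]
wrist_force: [4.4, -2.0, -2.9]
opening: 0.0252
grip_force: 30.0
```

```bash
python3 - <<'E'
from h import *
s=observe();print(s["t"],s["ee_pos"],s["wrist_force"],s["ft_torque"]);moves([.505,.2205,.0285])
E
```

```text
11.3 [0.5046 0.2171 0.0284] [ 4.353  -1.9933 -2.8694] [-0.6857 -1.1914 -0.1526]
shift units [ 0.0432  0.0018 -0.0018]
```

Call:
apply_moves(rotation=[[0,0,0],[0,0,0],[0,0,0]], xyz=[[0.02,0,0],[0,0,0],[0,0,0]], gripper=[0.2,0.2,0.2])

```text
t: 11.55
ee_pos: [0.5047, 0.2186, 0.0283]
orientation: [[0.071, 0.997, 0.001], [0.997, -0.071, -0.001], [-0.001, 0.001, -1.0]]
wrist_force: [5.0, -1.4, -2.6]
opening: 0.0245
grip_force: 30.0
```

Call:
apply_moves(rotation=[[0,0,0],[0,0,0],[0,0,0]], xyz=[[0.013,0,0],[0,0,0],[0,0,0]], gripper=[0.2,0.2,0.2])

```text
t: 11.8
ee_pos: [0.5048, 0.2187, 0.0283]
orientation: [[0.072, 0.997, 0.001], [0.997, -0.072, -0.002], [-0.002, 0.001, -1.0]]
wrist_force: [5.3, -4.8, -1.9]
opening: 0.0248
grip_force: 30.0
```

Call:
apply_moves(rotation=[[0,0,0],[0,0,0],[0,0,0]], xyz=[[0.013,0,0],[0,0,0],[0,0,0]], gripper=[0.2,0.2,0.2])

```text
t: 12.05
ee_pos: [0.5047, 0.2188, 0.0282]
orientation: [[0.072, 0.997, 0.0], [0.997, -0.072, -0.004], [-0.004, 0.001, -1.0]]
wrist_force: [4.2, -7.0, -0.5]
opening: 0.0246
grip_force: 30.0
```

Call:
apply_moves(rotation=[[0,0,0],[0,0,0],[0,0,0],[0,0,0],[0,0,0]], xyz=[[-0.01,0.008,0],[0,0,0],[0,0,0],[0,0,0],[0,0,0]], gripper=[0.2,0.2,0.5,0.75,0.75])

```text
t: 12.47
ee_pos: [0.5036, 0.2217, 0.0282]
orientation: [[0.069, 0.998, -0.001], [0.998, -0.069, 0.001], [0.001, -0.001, -1.0]]
wrist_force: [-0.3, -0.3, -0.1]
opening: 0.0427
grip_force: 0.0
```

Call:
apply_moves(rotation=[[0,0,0],[0,0,0],[0,0,0],[0,0,0],[0,0,0]], xyz=[[0,0,0],[0,0,0],[0,0,-0.2],[0,0,-0.4],[0,0,-0.1]], gripper=[0.75,0.75,0.75,0.75,0.75])

```text
t: 12.88
ee_pos: [0.5058, 0.2222, 0.0873]
orientation: [[0.07, 0.998, 0.003], [0.998, -0.07, 0.002], [0.002, 0.003, -1.0]]
wrist_force: [0.7, 0.8, -0.3]
opening: 0.0661
grip_force: 0.0
```

```bash
python3 - <<'E'
from h import *
import pickle
c=pickle.load(open("pics/w3.pkl","rb"))
print("big fence",p2w(np.array([[160,300],[200,430],[128,295]])*.64,.02,c)[:,:2])
s=observe();print(s["t"],s["ee_pos"],s["orientation"],s["wrist_force"],s["opening"])
im,c=snap("wrist","w5")
cv2.imwrite("pics/w5.png",cv2.resize(cv2.convertScaleAbs(im,alpha=1.3),(800,600),interpolation=cv2.INTER_CUBIC))
d=np.array([.0731,.9973]);r=np.array([d[1],-d[0]])
p=np.array([.5045,.2188])-.035*d-.018*r
moves([*p,.075])
E
```

```text
big fence [[0.361  0.2589]
 [0.3589 0.1335]
 [0.3354 0.2666]]
12.8833 [0.5058 0.2222 0.0873] [[ 0.0697  0.9976  0.0034]
 [ 0.9976 -0.0697  0.002 ]
 [ 0.0023  0.0033 -1.    ]] [ 0.7138  0.7941 -0.2514] 0.06605502640459272
shift units [-0.4827 -0.2472  0.1545]
```

Call:
apply_moves(rotation=[[0,0,0],[0,0,0],[0,0,0],[0,0,0],[0,0,0]], xyz=[[-0.24,-0.124,0],[-0.24,-0.124,0],[0,0,0],[0,0,0],[0,0,0]], gripper=[0.75,0.75,0.75,0.75,0.75])

```text
t: 13.35
ee_pos: [0.4821, 0.1847, 0.0839]
orientation: [[0.07, 0.998, 0.0], [0.998, -0.07, 0.001], [0.001, 0.0, -1.0]]
wrist_force: [0.4, 1.0, 0.4]
opening: 0.0665
grip_force: 0.0
```

```bash
python3 - <<'E'
from h import *
s=observe();print(s["t"],s["ee_pos"],s["orientation"],s["wrist_force"],s["opening"])
snap("wrist","w6")
d=np.array([.0731,.9973]);r=np.array([d[1],-d[0]])
p=np.array([.5045,.2188])-.035*d-.018*r
moves([*p,.007])
E
```

```text
13.35 [0.4821 0.1847 0.0839] [[ 0.0699  0.9976  0.0001]
 [ 0.9976 -0.0699  0.0006]
 [ 0.0006  0.     -1.    ]] [0.3744 0.989  0.4427] 0.06650177440095176
shift units [0.0026 0.021  0.962 ]
```

Call:
apply_moves(rotation=[[0,0,0],[0,0,0],[0,0,0],[0,0,0],[0,0,0]], xyz=[[0,0.02,0.2],[0,0,0.35],[0,0,0.3],[0,0,0.1],[0,0,0]], gripper=[0.75,0.75,0.75,0.75,0.75])

```text
t: 13.82
ee_pos: [0.4825, 0.1843, 0.0064]
orientation: [[0.069, 0.998, -0.003], [0.998, -0.069, -0.001], [-0.001, -0.003, -1.0]]
wrist_force: [-0.5, -0.5, 0.7]
opening: 0.066
grip_force: 0.0
```

Call:
apply_moves(rotation=[[0,0,0],[0,0,0],[0,0,0]], xyz=[[0,-0.02,0],[0,0,0],[0,0,0]], gripper=[0.75,0.75,0.75])

```text
t: 14.07
ee_pos: [0.4827, 0.1846, 0.0093]
orientation: [[0.07, 0.998, 0.002], [0.998, -0.07, 0.001], [0.001, 0.002, -1.0]]
wrist_force: [-1.0, -0.1, -0.5]
opening: 0.0662
grip_force: 0.0
```

Call:
apply_moves(rotation=[[0,0,0],[0,0,0],[0,0,0]], xyz=[[0,-0.015,0],[0,0,0],[0,0,0]], gripper=[0.75,0.75,0.75])

```text
t: 14.32
ee_pos: [0.4819, 0.1844, 0.009]
orientation: [[0.07, 0.998, 0.002], [0.998, -0.07, 0.001], [0.001, 0.002, -1.0]]
wrist_force: [3.2, 0.5, 1.6]
opening: 0.0662
grip_force: 1.2
```

Call:
apply_moves(rotation=[[0,0,0],[0,0,0],[0,0,0],[0,0,0]], xyz=[[0.04,-0.007,0],[0.04,0,0],[0.04,0,0],[0,0,0]], gripper=[0.75,0.75,0.75,0.75])

```text
t: 14.65
ee_pos: [0.4825, 0.1931, 0.0085]
orientation: [[0.071, 0.997, 0.002], [0.997, -0.071, -0.001], [-0.0, 0.002, -1.0]]
wrist_force: [4.5, -1.8, -1.1]
opening: 0.0664
grip_force: 2.5
```

Call:
apply_moves(rotation=[[0,0,0],[0,0,0],[0,0,0],[0,0,0]], xyz=[[0.03,0,0],[0.03,0,0],[0.03,0,0],[0,0,0]], gripper=[0.75,0.75,0.75,0.75])

```text
t: 14.98
ee_pos: [0.4828, 0.197, 0.0083]
orientation: [[0.074, 0.997, 0.001], [0.997, -0.074, -0.005], [-0.005, 0.001, -1.0]]
wrist_force: [4.4, -8.9, 3.0]
opening: 0.0658
grip_force: 5.6
```

Call:
apply_moves(rotation=[[0,0,0],[0,0,0],[0,0,0],[0,0,0]], xyz=[[0.03,0,0],[0.03,0,0],[0.03,0,0],[0,0,0]], gripper=[0.75,0.75,0.75,0.75])

```text
t: 15.32
ee_pos: [0.4832, 0.2041, 0.0083]
orientation: [[0.074, 0.997, 0.001], [0.997, -0.074, -0.005], [-0.005, 0.001, -1.0]]
wrist_force: [3.6, -10.2, 3.3]
opening: 0.0661
grip_force: 5.6
```

Call:
apply_moves(rotation=[[0,0,0],[0,0,0],[0,0,0],[0,0,0]], xyz=[[0.03,0,0],[0.03,0,0],[0.03,0,0],[0,0,0]], gripper=[0.75,0.75,0.75,0.75])

```text
t: 15.65
ee_pos: [0.4837, 0.2112, 0.0083]
orientation: [[0.074, 0.997, 0.001], [0.997, -0.074, -0.005], [-0.005, 0.001, -1.0]]
wrist_force: [5.1, -8.4, 3.3]
opening: 0.0656
grip_force: 5.5
```

Call:
apply_moves(rotation=[[0,0,0],[0,0,0],[0,0,0],[0,0,0]], xyz=[[0.03,0,0],[0.03,0,0],[0.01,0,0],[0,0,0]], gripper=[0.75,0.75,0.75,0.75])

```text
t: 15.98
ee_pos: [0.4841, 0.2166, 0.0082]
orientation: [[0.075, 0.997, 0.0], [0.997, -0.075, -0.005], [-0.005, 0.001, -1.0]]
wrist_force: [5.2, -8.8, 3.5]
opening: 0.0662
grip_force: 5.6
```

Call:
apply_moves(rotation=[[0,0,0],[0,0,0],[0,0,0]], xyz=[[0.02,0,0],[0.015,0,0],[0,0,0]], gripper=[0.75,0.75,0.75])

```text
t: 16.23
ee_pos: [0.4843, 0.2193, 0.0082]
orientation: [[0.075, 0.997, 0.0], [0.997, -0.075, -0.005], [-0.005, 0.001, -1.0]]
wrist_force: [4.1, -9.5, 3.6]
opening: 0.0662
grip_force: 5.5
```

Call:
apply_moves(rotation=[[0,0,0],[0,0,0],[0,0,0]], xyz=[[0.015,0,0],[0,0,0],[0,0,0]], gripper=[0.75,0.75,0.75])

```text
t: 16.48
ee_pos: [0.4844, 0.2204, 0.0082]
orientation: [[0.075, 0.997, 0.0], [0.997, -0.075, -0.005], [-0.005, 0.001, -1.0]]
wrist_force: [4.1, -9.5, 3.4]
opening: 0.0661
grip_force: 5.6
```

Call:
apply_moves(rotation=[[0,0,0],[0,0,0],[0,0,0]], xyz=[[0.015,0,0],[0,0,0],[0,0,0]], gripper=[0.75,0.75,0.75])

```text
t: 16.73
ee_pos: [0.4845, 0.2216, 0.0082]
orientation: [[0.075, 0.997, 0.0], [0.997, -0.075, -0.005], [-0.005, 0.001, -1.0]]
wrist_force: [4.2, -10.0, 4.2]
opening: 0.0659
grip_force: 5.6
```

Call:
apply_moves(rotation=[[0,0,0],[0,0,0],[0,0,0]], xyz=[[0.015,0,0],[0,0,0],[0,0,0]], gripper=[0.75,0.75,0.75])

```text
t: 16.98
ee_pos: [0.4846, 0.2228, 0.0082]
orientation: [[0.075, 0.997, 0.0], [0.997, -0.075, -0.005], [-0.005, 0.001, -1.0]]
wrist_force: [3.1, -10.1, 3.9]
opening: 0.0661
grip_force: 5.6
```

Call:
apply_moves(rotation=[[0,0,0],[0,0,0],[0,0,0]], xyz=[[0.015,0,0],[0,0,0],[0,0,0]], gripper=[0.75,0.75,0.75])

```text
t: 17.23
ee_pos: [0.4846, 0.2239, 0.0082]
orientation: [[0.075, 0.997, 0.0], [0.997, -0.075, -0.006], [-0.006, 0.001, -1.0]]
wrist_force: [3.8, -10.0, 3.6]
opening: 0.0662
grip_force: 6.0
```

Call:
apply_moves(rotation=[[0,0,0],[0,0,0],[0,0,0]], xyz=[[0.015,0,0],[0,0,0],[0,0,0]], gripper=[0.75,0.75,0.75])

```text
t: 17.48
ee_pos: [0.4846, 0.2241, 0.0082]
orientation: [[0.076, 0.997, -0.0], [0.997, -0.076, -0.007], [-0.007, 0.0, -1.0]]
wrist_force: [2.6, -11.7, 5.6]
opening: 0.0661
grip_force: 7.5
```

Call:
apply_moves(rotation=[[0,0,0],[0,0,0],[0,0,0]], xyz=[[0.015,0,0],[0,0,0],[0,0,0]], gripper=[0.75,0.75,0.75])

```text
t: 17.73
ee_pos: [0.4846, 0.2243, 0.0081]
orientation: [[0.076, 0.997, -0.001], [0.997, -0.076, -0.008], [-0.009, -0.0, -1.0]]
wrist_force: [2.8, -14.7, 6.9]
opening: 0.0659
grip_force: 8.6
```

```bash
python3 - <<'E'
from h import *
s=observe();print(s["t"],s["ee_pos"],s["orientation"],s["wrist_force"],s["ft_torque"])
E
```

```text
17.7333 [0.4846 0.2243 0.0081] [[ 0.0764  0.9971 -0.0008]
 [ 0.997  -0.0764 -0.0085]
 [-0.0085 -0.0001 -1.    ]] [  2.7997 -14.7173   6.8994] [-2.879  -1.0185 -0.5191]
```

Call:
apply_moves(rotation=[[0,0,0],[0,0,0],[0,0,0],[0,0,0],[0,0,0]], xyz=[[-0.1,0,0],[-0.1,0.01,0],[0,0.03,0],[0,0,-0.4],[0,0,-0.5]], gripper=[0.75,0.75,0.75,0.75,0.75])

```text
t: 18.15
ee_pos: [0.4827, 0.2135, 0.0782]
orientation: [[0.07, 0.998, -0.007], [0.998, -0.07, -0.003], [-0.003, -0.007, -1.0]]
wrist_force: [0.4, 0.6, 0.9]
opening: 0.0658
grip_force: 0.0
```

Call:
apply_moves(rotation=[[0,0,0],[0,0,0],[0,0,0]], xyz=[[0,0.28,-0.2],[0,0,0],[0,0,0]], gripper=[0.75,0.75,0.75])

```text
t: 18.4
ee_pos: [0.5085, 0.2133, 0.0968]
orientation: [[0.071, 0.997, 0.001], [0.997, -0.071, 0.001], [0.001, 0.001, -1.0]]
wrist_force: [-0.1, -1.0, -0.5]
opening: 0.0661
grip_force: 0.0
```

```bash
python3 - <<'E'
from h import *
s=observe();print(s["t"],s["ee_pos"],s["orientation"],s["wrist_force"],s["ft_torque"])
im,c=snap("wrist","w7")
def u(a):return a/np.linalg.norm(a)
g=cv2.cvtColor(im,cv2.COLOR_BGR2GRAY)
L=cv2.createLineSegmentDetector().detect(cv2.resize(g,None,fx=2,fy=2,interpolation=cv2.INTER_CUBIC))[0].reshape(-1,4)/2
for l in L:
    n=np.hypot(l[2]-l[0],l[3]-l[1])
    if n<25 or max(l[1],l[3])>262: continue
    w=p2w(l.reshape(2,2),.013,c)[:,:2];d=w[1]-w[0]
    print(np.round(l),w.round(4).tolist(),"ang %.1f"%(np.degrees(np.arctan2(d[1],d[0]))%180))
E
```

```text
18.4 [0.5085 0.2133 0.0968] [[ 0.071   0.9975  0.001 ]
 [ 0.9975 -0.071   0.0008]
 [ 0.0008  0.001  -1.    ]] [-0.1103 -1.036  -0.5373] [-0.0454 -0.0119 -0.0133]
[403. 167. 379. 155.] [[0.6386, 0.2376], [0.6164, 0.25]] ang 150.7
[202. 236. 204. 261.] [[0.4542, 0.1841], [0.4521, 0.1564]] ang 85.7
[237.  90. 238. 167.] [[0.4996, 0.3102], [0.4949, 0.2482]] ang 85.6
[ 19. 171.  48. 248.] [[0.2971, 0.2592], [0.3, 0.1811]] ang 92.1
[482.  74. 468.  98.] [[0.6975, 0.3107], [0.6888, 0.2928]] ang 64.0
[ 44. 125.  54. 160.] [[0.3331, 0.2965], [0.3331, 0.2657]] ang 90.2
[468.  98. 464. 125.] [[0.6885, 0.2929], [0.6885, 0.2713]] ang 89.9
[302.  62. 426. 133.] [[0.552, 0.3275], [0.6564, 0.2662]] ang 149.6
[223.  69. 257.  87.] [[0.4895, 0.3269], [0.5157, 0.3112]] ang 149.0
[235. 110. 234.  77.] [[0.4963, 0.2955], [0.4981, 0.3205]] ang 85.7
[241.  28. 287.  54.] [[0.506, 0.3544], [0.5405, 0.3341]] ang 149.6
[ 91. 261.  66. 191.] [[0.3393, 0.1636], [0.3358, 0.2375]] ang 92.7
[239. 167. 240. 226.] [[0.495, 0.2477], [0.4912, 0.192]] ang 86.1
[193.  34. 235.  33.] [[0.4694, 0.353], [0.5012, 0.3509]] a
[... 464 characters left out ...]
 0.2245]] ang 177.0
[244. 139. 275. 138.] [[0.5017, 0.2718], [0.528, 0.2703]] ang 176.8
[378. 154. 268.  95.] [[0.6162, 0.2507], [0.5239, 0.3046]] ang 149.7
[364. 180. 306. 151.] [[0.6046, 0.2287], [0.5535, 0.2581]] ang 150.1
[388. 113. 344.  88.] [[0.6219, 0.2847], [0.5846, 0.3065]] ang 149.7
[203. 206. 199. 152.] [[0.4588, 0.2142], [0.4622, 0.2637]] ang 86.1
[206. 257. 203. 207.] [[0.4554, 0.1617], [0.4588, 0.213]] ang 86.1
[239. 243. 235. 113.] [[0.4881, 0.1739], [0.4961, 0.2925]] ang 86.1
[269.  93. 380. 153.] [[0.525, 0.3059], [0.618, 0.2516]] ang 149.7
[275.  49. 243.  31.] [[0.531, 0.3381], [0.508, 0.3517]] ang 149.3
[342.  87. 307.  67.] [[0.5837, 0.3072], [0.5552, 0.3239]] ang 149.4
```

Call:
apply_moves(rotation=[[0,0,0],[0,0,0],[0,0,0],[0,0,0],[0,0,0]], xyz=[[0,-0.05,0],[0,0,0.35],[0,0,0.4],[0,0,0.1],[0,0,0]], gripper=[0.75,0.75,0.75,0.75,0.75])

```text
t: 18.87
ee_pos: [0.5002, 0.2124, 0.0252]
orientation: [[0.069, 0.998, -0.007], [0.998, -0.069, -0.003], [-0.003, -0.007, -1.0]]
wrist_force: [0.0, 0.4, 0.3]
opening: 0.0663
grip_force: 0.0
```

Call:
apply_moves(rotation=[[0,0,0],[0,0,0],[0,0,0],[0,0,0]], xyz=[[0,0,0],[0,0,0],[0,0,0],[0,0,0]], gripper=[0.75,0.75,0.75,0.75])

```text
t: 19.2
ee_pos: [0.5046, 0.2137, 0.0293]
orientation: [[0.07, 0.998, 0.002], [0.998, -0.07, 0.001], [0.001, 0.002, -1.0]]
wrist_force: [-0.6, 0.7, -0.0]
opening: 0.066
grip_force: 0.0
```

Close, then check.

Call:
apply_moves(rotation=[[0,0,0],[0,0,0],[0,0,0],[0,0,0],[0,0,0]], xyz=[[0,0,0],[0,0,0],[0,0,0],[0,0,0],[0,0,0]], gripper=[0.2,0.2,0.2,0.2,0.2])

```text
t: 19.62
ee_pos: [0.5042, 0.2133, 0.0283]
orientation: [[0.07, 0.998, 0.001], [0.998, -0.07, 0.0], [0.0, 0.001, -1.0]]
wrist_force: [1.6, -0.4, 0.5]
opening: 0.0349
grip_force: 0.3
```

Call:
apply_moves(rotation=[[0,0,0],[0,0,0],[0,0,0],[0,0,0],[0,0,0]], xyz=[[0,0,0],[0,0,0],[0,0,0],[0,0,0],[0,0,0]], gripper=[0.2,0.2,0.2,0.2,0.2])

```text
t: 20.03
ee_pos: [0.5045, 0.2134, 0.0283]
orientation: [[0.07, 0.998, 0.001], [0.998, -0.07, 0.0], [0.0, 0.001, -1.0]]
wrist_force: [3.5, 0.3, 0.2]
opening: 0.0247
grip_force: 30.0
```

```bash
python3 - <<'E'
from h import *
s=observe();print(s["t"],s["ee_pos"],s["orientation"],s["wrist_force"],s["opening"],s["grip_force"])
d=np.array([.0715,.9974]);r=np.array([d[1],-d[0]])
# offset TCP vs corner home pivot = offset vs guide home pivot
g=np.array([.4781,-.0102])+s["ee_pos"][:2]-np.array([.5108,.2998])
print("guide home TCP",g,"approach",g-.08*d+.007*r);moves([*(g-.08*d+.007*r),.109])
E
```

```text
20.0333 [0.5045 0.2134 0.0283] [[ 0.0701  0.9975  0.0011]
 [ 0.9975 -0.0701  0.0003]
 [ 0.0004  0.001  -1.    ]] [3.4833 0.3386 0.2051] 0.02471952784538802 30.002650916576385
guide home TCP [ 0.4718 -0.0966] approach [ 0.473  -0.1768]
shift units [-4.8938 -0.0491 -1.0107]
```

Call:
apply_moves(rotation=[[0,0,0],[0,0,0],[0,0,0],[0,0,0],[0,0,0]], xyz=[[-0.04,0.05,-0.01],[-0.02,0.03,-0.05],[0,0,-0.35],[0,0,-0.4],[0,0,-0.2]], gripper=[0.2,0.2,0.2,0.2,0.2])

```text
t: 20.45
ee_pos: [0.5103, 0.2081, 0.1113]
orientation: [[0.07, 0.998, 0.001], [0.998, -0.07, 0.0], [0.0, 0.001, -1.0]]
wrist_force: [1.1, -0.0, -2.7]
opening: 0.0252
grip_force: 30.0
```

Call:
apply_moves(rotation=[[0,0,0],[0,0,0],[0,0,0],[0,0,0],[0,0,0]], xyz=[[-0.25,0,0],[-0.4,0,0],[-0.45,0,0],[-0.45,0,0],[-0.45,0,0]], gripper=[0.2,0.2,0.2,0.2,0.2])

```text
t: 20.87
ee_pos: [0.4973, 0.0466, 0.1088]
orientation: [[0.07, 0.998, -0.002], [0.998, -0.07, -0.0], [-0.001, -0.002, -1.0]]
wrist_force: [0.2, 0.4, -3.4]
opening: 0.025
grip_force: 30.0
```

Call:
apply_moves(rotation=[[0,0,0],[0,0,0],[0,0,0],[0,0,0],[0,0,0]], xyz=[[-0.45,0,0],[-0.45,0,0],[-0.45,0,0],[-0.45,0,0],[-0.45,0,0]], gripper=[0.2,0.2,0.2,0.2,0.2])

```text
t: 21.28
ee_pos: [0.4846, -0.1329, 0.1088]
orientation: [[0.07, 0.998, -0.002], [0.998, -0.07, 0.0], [0.0, -0.002, -1.0]]
wrist_force: [0.9, -0.3, -2.6]
opening: 0.0247
grip_force: 30.0
```

Call:
apply_moves(rotation=[[0,0,0],[0,0,0],[0,0,0],[0,0,0]], xyz=[[-0.4,-0.05,0],[-0.25,-0.05,0],[0,0,0],[0,0,0]], gripper=[0.2,0.2,0.2,0.2])

```text
t: 21.62
ee_pos: [0.4731, -0.1836, 0.1086]
orientation: [[0.074, 0.997, -0.002], [0.997, -0.074, 0.0], [0.0, -0.002, -1.0]]
wrist_force: [-0.2, 1.4, -3.3]
opening: 0.0248
grip_force: 30.0
```

```bash
python3 - <<'E'
from h import *
s=observe();print(s["t"],s["qpos"],s["ee_pos"],s["orientation"],s["wrist_force"],s["opening"],s["grip_force"])
moves([.473,-.1768,.0295])
E
```

```text
21.6167 [ 30.5928  29.3709 -18.1417 114.0453  14.1274  38.7766  -0.6787] [ 0.4731 -0.1836  0.1086] [[ 0.0736  0.9973 -0.0018]
 [ 0.9973 -0.0736  0.0003]
 [ 0.0002 -0.0018 -1.    ]] [-0.1516  1.3628 -3.2715] 0.024836181059715818 29.99695748090744
shift units [ 0.0846 -0.0057  0.9894]
```

Call:
apply_moves(rotation=[[0,0,0],[0,0,0],[0,0,0],[0,0,0],[0,0,0]], xyz=[[0,0,0.25],[0,0,0.4],[0,0,0.25],[0,0,0.07],[0,0,0]], gripper=[0.2,0.2,0.2,0.2,0.2])

```text
t: 22.03
ee_pos: [0.4735, -0.1805, 0.0302]
orientation: [[0.068, 0.998, -0.003], [0.998, -0.068, 0.002], [0.002, -0.003, -1.0]]
wrist_force: [-0.2, 0.4, -2.8]
opening: 0.0244
grip_force: 30.0
```

Call:
apply_moves(rotation=[[0,0,0],[0,0,0],[0,0,0]], xyz=[[0,0,0],[0,0,0],[0,0,0]], gripper=[0.2,0.2,0.2])

```text
t: 22.28
ee_pos: [0.4755, -0.1825, 0.0326]
orientation: [[0.07, 0.998, 0.002], [0.998, -0.07, -0.001], [-0.001, 0.002, -1.0]]
wrist_force: [0.7, 0.2, -2.6]
opening: 0.0248
grip_force: 30.0
```

```bash
python3 - <<'E'
from h import *
s=observe();print(s["t"],s["ee_pos"],s["orientation"],s["wrist_force"])
moves([.4718,-.0966,.0283])
E
```

```text
22.2833 [ 0.4755 -0.1825  0.0326] [[ 0.0699  0.9975  0.0022]
 [ 0.9976 -0.0699 -0.0007]
 [-0.0005  0.0022 -1.    ]] [ 0.7297  0.1693 -2.6087]
shift units [ 1.0673 -0.1214  0.0535]
```

Call:
apply_moves(rotation=[[0,0,0],[0,0,0],[0,0,0],[0,0,0],[0,0,0]], xyz=[[0,-0.02,0.048],[0.1,-0.02,0],[0.1,-0.02,0],[0.1,-0.025,0],[0.06,0,0]], gripper=[0.2,0.2,0.2,0.2,0.2])

```text
t: 22.7
ee_pos: [0.47, -0.1525, 0.0283]
orientation: [[0.069, 0.998, 0.001], [0.998, -0.069, -0.001], [-0.001, 0.001, -1.0]]
wrist_force: [-0.4, -4.0, 7.1]
opening: 0.0248
grip_force: 30.0
```

Call:
apply_moves(rotation=[[0,0,0],[0,0,0],[0,0,0],[0,0,0],[0,0,0]], xyz=[[0.05,0,0],[0.05,0,0],[0.05,0,0],[0.05,0,0],[0.05,0,0]], gripper=[0.2,0.2,0.2,0.2,0.2])

```text
t: 23.12
ee_pos: [0.4714, -0.1339, 0.0282]
orientation: [[0.071, 0.997, 0.001], [0.997, -0.071, -0.002], [-0.002, 0.001, -1.0]]
wrist_force: [-0.2, -5.4, 6.9]
opening: 0.0246
grip_force: 30.0
```

Call:
apply_moves(rotation=[[0,0,0],[0,0,0],[0,0,0],[0,0,0],[0,0,0]], xyz=[[0.05,0,0],[0.05,0,0],[0.05,0,0],[0.05,0,0],[0,0,0]], gripper=[0.2,0.2,0.2,0.2,0.2])

```text
t: 23.53
ee_pos: [0.4725, -0.1169, 0.0282]
orientation: [[0.07, 0.998, 0.001], [0.998, -0.07, -0.001], [-0.001, 0.001, -1.0]]
wrist_force: [-0.6, -2.8, 8.0]
opening: 0.0246
grip_force: 30.0
```

```bash
python3 - <<'E'
from h import *
s=observe();print(s["t"],s["ee_pos"],s["orientation"],s["wrist_force"])
moves([.4718,-.0966,.0283])
E
```

```text
23.5333 [ 0.4725 -0.1169  0.0282] [[ 0.0697  0.9976  0.0007]
 [ 0.9976 -0.0697 -0.001 ]
 [-0.0009  0.0008 -1.    ]] [-0.5626 -2.8206  7.9866]
shift units [ 0.2523 -0.0266 -0.0013]
```

Call:
apply_moves(rotation=[[0,0,0],[0,0,0],[0,0,0],[0,0,0],[0,0,0]], xyz=[[0.03,-0.01,-0.03],[0.04,0,0],[0.04,0,0],[0.03,0,0],[0,0,0]], gripper=[0.2,0.2,0.2,0.2,0.2])

```text
t: 23.95
ee_pos: [0.4718, -0.1046, 0.0296]
orientation: [[0.069, 0.998, -0.001], [0.998, -0.069, 0.001], [0.001, -0.001, -1.0]]
wrist_force: [0.3, 0.1, -2.5]
opening: 0.0245
grip_force: 30.0
```

Call:
apply_moves(rotation=[[0,0,0],[0,0,0],[0,0,0]], xyz=[[0,-0.02,0],[0,0,0],[0,0,0]], gripper=[0.2,0.2,0.2])

```text
t: 24.2
ee_pos: [0.4706, -0.1057, 0.0299]
orientation: [[0.07, 0.998, 0.0], [0.998, -0.07, 0.0], [0.0, 0.0, -1.0]]
wrist_force: [0.1, 0.4, -2.8]
opening: 0.0249
grip_force: 30.0
```

Call:
apply_moves(rotation=[[0,0,0],[0,0,0],[0,0,0]], xyz=[[0,-0.012,0],[0,0,0],[0,0,0]], gripper=[0.2,0.2,0.2])

```text
t: 24.45
ee_pos: [0.4705, -0.1058, 0.0301]
orientation: [[0.07, 0.998, 0.002], [0.998, -0.07, 0.0], [0.0, 0.002, -1.0]]
wrist_force: [2.3, 0.8, -4.1]
opening: 0.0248
grip_force: 30.0
```

```bash
python3 - <<'E'
from h import *
s=observe();print(s["t"],s["ee_pos"],s["orientation"],s["wrist_force"])
moves([.4718,-.0966,.0283])
E
```

```text
24.45 [ 0.4705 -0.1058  0.0301] [[ 0.0701  0.9975  0.0017]
 [ 0.9975 -0.0701  0.0001]
 [ 0.0002  0.0017 -1.    ]] [ 2.2915  0.7903 -4.078 ]
shift units [0.116  0.0082 0.0224]
```

Call:
apply_moves(rotation=[[0,0,0],[0,0,0],[0,0,0]], xyz=[[0.03,-0.006,0.018],[0.03,0,0],[0,0,0]], gripper=[0.2,0.2,0.2])

```text
t: 24.7
ee_pos: [0.4708, -0.1014, 0.0288]
orientation: [[0.07, 0.998, 0.002], [0.998, -0.07, -0.001], [-0.001, 0.002, -1.0]]
wrist_force: [4.6, -1.9, -2.6]
opening: 0.0247
grip_force: 30.0
```

Call:
apply_moves(rotation=[[0,0,0],[0,0,0],[0,0,0]], xyz=[[0.025,0,0],[0,0,0],[0,0,0]], gripper=[0.2,0.2,0.2])

```text
t: 24.95
ee_pos: [0.4709, -0.0997, 0.0288]
orientation: [[0.071, 0.998, 0.002], [0.998, -0.071, -0.001], [-0.001, 0.002, -1.0]]
wrist_force: [4.7, -2.4, -1.7]
opening: 0.0245
grip_force: 30.0
```

Call:
apply_moves(rotation=[[0,0,0],[0,0,0],[0,0,0]], xyz=[[0.02,0,0],[0,0,0],[0,0,0]], gripper=[0.2,0.2,0.2])

```text
t: 25.2
ee_pos: [0.471, -0.0982, 0.0288]
orientation: [[0.071, 0.997, 0.002], [0.997, -0.071, -0.001], [-0.001, 0.002, -1.0]]
wrist_force: [4.3, -2.4, -2.3]
opening: 0.0246
grip_force: 30.0
```

Call:
apply_moves(rotation=[[0,0,0],[0,0,0],[0,0,0]], xyz=[[0.015,0,0.004],[0,0,0],[0,0,0]], gripper=[0.2,0.2,0.2])

```text
t: 25.45
ee_pos: [0.4711, -0.0971, 0.0286]
orientation: [[0.071, 0.997, 0.002], [0.997, -0.071, -0.001], [-0.001, 0.002, -1.0]]
wrist_force: [4.6, -3.5, -2.5]
opening: 0.0244
grip_force: 30.0
```

Call:
apply_moves(rotation=[[0,0,0],[0,0,0],[0,0,0]], xyz=[[0.015,0,0],[0,0,0],[0,0,0]], gripper=[0.2,0.2,0.2])

```text
t: 25.7
ee_pos: [0.4712, -0.096, 0.0286]
orientation: [[0.071, 0.997, 0.002], [0.997, -0.071, -0.001], [-0.001, 0.002, -1.0]]
wrist_force: [4.5, -3.5, -1.0]
opening: 0.0246
grip_force: 30.0
```

Call:
apply_moves(rotation=[[0,0,0],[0,0,0],[0,0,0]], xyz=[[0.015,0,0],[0,0,0],[0,0,0]], gripper=[0.2,0.2,0.2])

```text
t: 25.95
ee_pos: [0.4713, -0.0948, 0.0286]
orientation: [[0.071, 0.997, 0.002], [0.997, -0.071, -0.001], [-0.001, 0.002, -1.0]]
wrist_force: [4.3, -3.2, -2.1]
opening: 0.0244
grip_force: 30.0
```

Call:
apply_moves(rotation=[[0,0,0],[0,0,0],[0,0,0]], xyz=[[0.012,0,0],[0,0,0],[0,0,0]], gripper=[0.2,0.2,0.2])

```text
t: 26.2
ee_pos: [0.4713, -0.0939, 0.0286]
orientation: [[0.071, 0.997, 0.002], [0.997, -0.071, -0.001], [-0.001, 0.002, -1.0]]
wrist_force: [4.6, -3.9, -2.1]
opening: 0.0248
grip_force: 30.0
```

Call:
apply_moves(rotation=[[0,0,0],[0,0,0],[0,0,0]], xyz=[[0.012,0,0],[0,0,0],[0,0,0]], gripper=[0.2,0.2,0.2])

```text
t: 26.45
ee_pos: [0.4714, -0.0929, 0.0286]
orientation: [[0.071, 0.997, 0.002], [0.997, -0.071, -0.001], [-0.001, 0.002, -1.0]]
wrist_force: [4.2, -2.9, -1.1]
opening: 0.0246
grip_force: 30.0
```

```bash
python3 - <<'E'
from h import *
s=observe();print(s["t"],s["ee_pos"],s["wrist_force"],s["ft_torque"])
im,c=snap("wrist","w8")
g=cv2.cvtColor(im,cv2.COLOR_BGR2GRAY)
L=cv2.createLineSegmentDetector().detect(cv2.resize(g,None,fx=2,fy=2,interpolation=cv2.INTER_CUBIC))[0].reshape(-1,4)/2
for l in L:
    n=np.hypot(l[2]-l[0],l[3]-l[1])
    if n<20 or max(l[1],l[3])>262: continue
    w=p2w(l.reshape(2,2),.018,c)[:,:2];d=w[1]-w[0]
    print(np.round(l),w.round(4).tolist(),"ang %.1f"%(np.degrees(np.arctan2(d[1],d[0]))%180))
E
```

```text
26.45 [ 0.4714 -0.0929  0.0286] [ 4.1898 -2.8879 -1.1249] [-0.827  -1.0309  0.0529]
[478. 256. 500. 256.] [[0.6216, -0.1159], [0.637, -0.117]] ang 175.9
[ 13. 256.  35. 256.] [[0.3041, -0.0933], [0.3199, -0.0943]] ang 176.4
[452. 190. 422. 175.] [[0.5945, -0.067], [0.5745, -0.0561]] ang 151.7
[422. 177. 404. 203.] [[0.5746, -0.0569], [0.565, -0.0732]] ang 59.5
[424. 173. 452. 188.] [[0.5755, -0.0546], [0.5949, -0.0658]] ang 150.2
[362. 137. 411. 165.] [[0.5363, -0.031], [0.567, -0.0493]] ang 149.2
[282. 148. 280. 220.] [[0.49, -0.0339], [0.4869, -0.0789]] ang 86.1
[337. 221. 281. 222.] [[0.5228, -0.0826], [0.4875, -0.0803]] ang 176.4
[191. 261. 189. 242.] [[0.4263, -0.1051], [0.4274, -0.0902]] ang 85.7
[365.  92. 474. 158.] [[0.5371, -0.0065], [0.6052, -0.0472]] ang 149.1
[388. 154. 362. 140.] [[0.5523, -0.042], [0.5364, -0.0326]] ang 149.6
[140. 245. 135. 223.] [[0.3946, -0.0903], [0.3949, -0.0746]] ang 89.0
[260.  80. 360. 136.] [[0.4795, 0.0034], [0.5352, -0.0302]] ang 148.9
[473. 159. 365.  94.] [[0.6049, -0.0482], [0.5371, -0.0076]] ang 149.1
[ 28. 197.   7. 199.] [[0.3294, -0.0
[... 371 characters left out ...]
g 176.0
[171.   6. 244.   5.] [[0.4372, 0.0418], [0.4741, 0.0392]] ang 176.0
[340. 189. 337. 217.] [[0.5247, -0.0613], [0.5233, -0.0794]] ang 85.6
[233. 152. 281. 152.] [[0.4614, -0.0346], [0.4893, -0.0365]] ang 176.0
[300.  54. 321.  66.] [[0.5019, 0.0145], [0.5126, 0.0081]] ang 149.0
[399. 207. 319. 166.] [[0.5624, -0.076], [0.5117, -0.0461]] ang 149.5
[305. 159. 284. 148.] [[0.5033, -0.0411], [0.491, -0.034]] ang 150.0
[288.  45. 289.   7.] [[0.4955, 0.0193], [0.4964, 0.0368]] ang 86.8
[318.  67. 301.  57.] [[0.5112, 0.0078], [0.502, 0.0133]] ang 149.2
[359. 139. 278.  94.] [[0.5349, -0.0316], [0.4891, -0.0046]] ang 149.5
[325.  69. 349.  83.] [[0.515, 0.0066], [0.528, -0.0011]] ang 149.1
```

Call:
apply_moves(rotation=[[0,0,0],[0,0,0],[0,0,0]], xyz=[[0.012,0,0],[0,0,0],[0,0,0]], gripper=[0.2,0.2,0.2])

```text
t: 26.75
ee_pos: [0.4714, -0.0921, 0.0286]
orientation: [[0.071, 0.997, 0.002], [0.997, -0.071, -0.001], [-0.001, 0.002, -1.0]]
wrist_force: [5.2, -4.5, -1.0]
opening: 0.0248
grip_force: 30.0
```

Call:
apply_moves(rotation=[[0,0,0],[0,0,0],[0,0,0]], xyz=[[0.012,0,0],[0,0,0],[0,0,0]], gripper=[0.2,0.2,0.2])

```text
t: 27.0
ee_pos: [0.4714, -0.092, 0.0286]
orientation: [[0.072, 0.997, 0.002], [0.997, -0.072, -0.002], [-0.002, 0.002, -1.0]]
wrist_force: [4.2, -5.5, -1.1]
opening: 0.0248
grip_force: 30.0
```

Call:
apply_moves(rotation=[[0,0,0],[0,0,0],[0,0,0]], xyz=[[0.012,0,0],[0,0,0],[0,0,0]], gripper=[0.2,0.2,0.2])

```text
t: 27.25
ee_pos: [0.4715, -0.092, 0.0286]
orientation: [[0.072, 0.997, 0.002], [0.997, -0.072, -0.003], [-0.003, 0.002, -1.0]]
wrist_force: [3.2, -8.6, -1.7]
opening: 0.0247
grip_force: 30.0
```

Call:
apply_moves(rotation=[[0,0,0],[0,0,0],[0,0,0],[0,0,0],[0,0,0]], xyz=[[-0.01,0.01,0.003],[0,0,0],[0,0,0],[0,0,0],[0,0,0]], gripper=[0.2,0.2,0.5,0.75,0.75])

```text
t: 27.67
ee_pos: [0.4703, -0.0894, 0.0278]
orientation: [[0.07, 0.998, -0.001], [0.998, -0.07, 0.0], [0.0, -0.001, -1.0]]
wrist_force: [0.2, -0.1, 0.7]
opening: 0.0425
grip_force: 0.0
```

Call:
apply_moves(rotation=[[0,0,0],[0,0,0],[0,0,0],[0,0,0],[0,0,0]], xyz=[[0,0,0],[0,0,0],[0,0,-0.2],[0,0,-0.4],[0,0,-0.4]], gripper=[0.75,0.75,0.75,0.75,0.75])

```text
t: 28.08
ee_pos: [0.4697, -0.0894, 0.108]
orientation: [[0.069, 0.998, -0.003], [0.998, -0.069, 0.001], [0.001, -0.003, -1.0]]
wrist_force: [1.5, 0.5, 0.6]
opening: 0.0662
grip_force: 0.0
```

Call:
apply_moves(rotation=[[0,0,0],[0,0,0],[0,0,0],[0,0,0],[0,0,0]], xyz=[[0,0,-0.4],[0,0,-0.1],[0,0,0],[0,0,0],[0,0,0]], gripper=[0.75,0.75,0.75,0.75,0.75])

```text
t: 28.5
ee_pos: [0.4699, -0.0898, 0.1465]
orientation: [[0.07, 0.998, -0.003], [0.998, -0.07, 0.0], [0.0, -0.003, -1.0]]
wrist_force: [-0.8, 1.1, -0.4]
opening: 0.066
grip_force: 0.0
```

```bash
python3 - <<'E'
from h import *
s=observe();print(s["t"],s["ee_pos"],s["wrist_force"])
im,c=snap("wrist","w9")
im7=np.load("pics/w7.npy")[10:270,160:450]
a=cv2.resize(im[0:260,170:460],(800,717),interpolation=cv2.INTER_CUBIC)[:600]
cv2.imwrite("pics/v9.png",cv2.convertScaleAbs(a,alpha=1.2))
g=cv2.cvtColor(im,cv2.COLOR_BGR2GRAY)
L=cv2.createLineSegmentDetector().detect(cv2.resize(g,None,fx=2,fy=2,interpolation=cv2.INTER_CUBIC))[0].reshape(-1,4)/2
for l in L:
    n=np.hypot(l[2]-l[0],l[3]-l[1])
    if n<25 or max(l[1],l[3])>262: continue
    w=p2w(l.reshape(2,2),.018,c)[:,:2];d=w[1]-w[0]
    print(np.round(l),w.round(4).tolist(),"ang %.1f"%(np.degrees(np.arctan2(d[1],d[0]))%180))
E
```

```text
28.5 [ 0.4699 -0.0898  0.1465] [-0.7701  1.0705 -0.4156]
[310. 262. 312. 237.] [[0.5255, -0.1823], [0.5277, -0.1499]] ang 86.1
[272. 192. 272. 217.] [[0.4851, -0.0941], [0.4837, -0.123]] ang 87.3
[271. 217. 271. 247.] [[0.4829, -0.1222], [0.4807, -0.1593]] ang 86.6
[60. 21. 21. 28.] [[0.3012, 0.0827], [0.2618, 0.0812]] ang 2.2
[272. 165. 272. 192.] [[0.4873, -0.065], [0.4855, -0.0942]] ang 86.5
[123.  26.  96.  30.] [[0.3586, 0.0728], [0.3329, 0.0718]] ang 2.1
[247. 247. 246. 135.] [[0.4533, -0.1574], [0.462, -0.0327]] ang 86.0
[120.  -0. 124.  26.] [[0.36, 0.0939], [0.3598, 0.073]] ang 89.5
[ 4. 21. 44. 14.] [[0.2473, 0.0885], [0.2879, 0.0901]] ang 2.3
[ 82.  23. 109.  18.] [[0.3217, 0.0793], [0.3477, 0.0803]] ang 2.1
[212.  55. 277.  55.] [[0.4372, 0.0425], [0.4972, 0.0384]] ang 176.1
[358. 124. 333. 110.] [[0.5742, -0.0292], [0.5488, -0.0144]] ang 149.8
[246. 135. 272. 135.] [[0.4625, -0.0321], [0.4881, -0.0339]] ang 176.0
[340. 138. 364. 151.] [[0.5568, -0.042], [0.5812, -0.0562]] ang 149.9
[327. 161. 296. 145.] [[0.5443, -0.0645], [0.5119, -0.0453]] ang 149.4
[262.  96. 332. 134.] [[0.4805, 0.0029], [0.5491, -0.0374]] ang 149.5
```

View pics/v9.png

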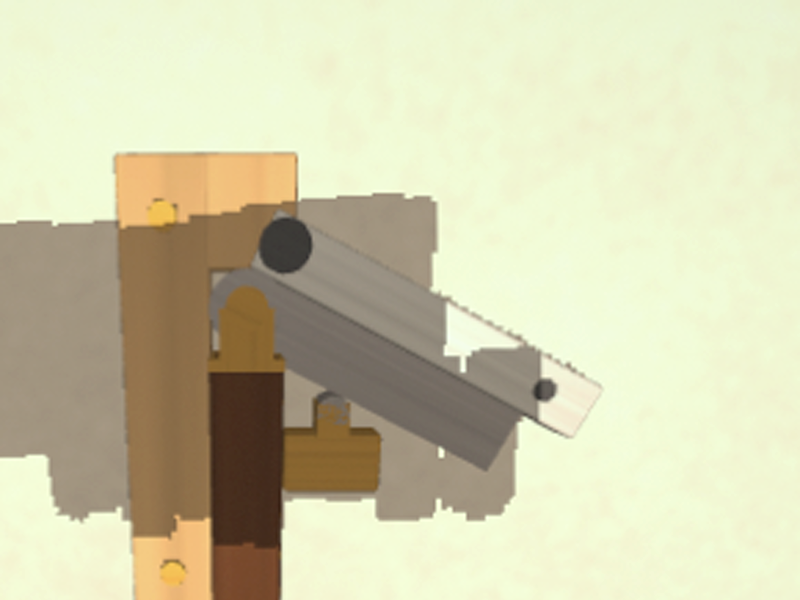

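The last view shows the stock flush on the rail (210,370→600), the nose at the stop (240,270), the blade flush along the fence face (260,265→515,415), and the slide's nose on the blade (333,400). All is clear of the gripper.

```bash
python3 -c "from workcell import *;print(hand_in())"
```

```text
the job is handed in; nothing more can be done
None
```

The job is handed in: the bevel, locked at the corner's angle (about 1.11 rad), lies home in the small guide with its blade flush on the fence, which measures within about half a degree of bar B's angle.

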